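Show the teapot lid to the inspection camera

ROBOT

A 6-joint arm with a two-finger parallel gripper is mounted at the origin on the work surface. World frame = base frame: x ahead of the robot, y to its left, z up, the work surface at z = 0. Lengths are in m, angles in degrees, forces in N, time in s.
With the tool pointing down it reaches from about 0.375 to 0.75 m from the base axis. Payload 9 kg.
Tool frame: the origin (TCP) lies where the fingers leave the gripper's body, on its centre line; the fingertips stand 73 mm ahead of it and the grasp point (between the pads) lies 54 mm ahead of it (robot.tip_reach is the distance from the TCP to the fingertips, in m); z points along the fingers, y is the direction in which the jaws open and shut (so a half turn about z gives the same grasp; the last joint's range is limited). The gripper opens to 85 mm and grips with 20 to 120 N. Pads are 22 mm wide; open, the fingers measure 114 mm over their backs; the gripper's body (76 mm by 85 mm) begins 54 mm behind the grasp point. The pads swing forward as they close: fully open they stand 13 mm farther back than shut.
Start: joints at [-89.364, 5.964, 5.575, 89.605, 0, 77.527], TCP at [0.136, -0.584, 0.304] pointing down, gripper open.
Joint ranges: [-171.21, 171.21], [-48.23, 106.86], [-62.78, 66.21], [-105.2, 120.99], [-86.42, 89.51], [-180, 180]. Speed limits (degrees/s): [127.2, 127.2, 147.25, 180, 180, 180].

INTERFACE

Orientations are given as [roll, pitch, yaw] about the fixed x, y, z axes, in that order (R = Rz(yaw) Ry(pitch) Rx(roll)).
In Python, from plant import robot gives the robot as it stands. Calls block until the motion is done:
- robot.move_pose(position, orientation): joint-space move of the TCP to a pose.
- robot.line_to(position, vel=0.15, rotation=None, guard=None): straight line of the TCP; rotation=None keeps the orientation; vel is the mean speed in m/s. With guard (N) it stops when the force on the tool has changed by that much, and returns True; else False.
- robot.goto_joints(angles): joint-space move.
- robot.set_gripper(opening): finger opening in m; the grip force is fixed at half the most; returns when the fingers have stopped.
- robot.pause(seconds).
- robot.ik(position, orientation): joint angles nearest the present ones, or None.
- robot.observe(): the state.
- robot.grab_frame(name): name is "side" or "top" or "wrist"; returns the picture (384x512x3 uint8, blue, green, red); there is no depth.
- robot.get_calibration(name): a dict with "vertical_fov" (degrees; the focal length in pixels is half the picture's height over the tangent of half this angle, whatever the lens; pixels are square), "cx", "cy" (the principal point, pixels), "rvec" (rotation vector, rad) and "tvec" (3), from world to camera coordinates, as OpenCV has them. Camera axes: x right, y down, z forward; pixel columns grow to the right and rows downward; lengths in m; the calibration is good to about 2 mm. A picture is of the moment at which its call begins: read the wrist's pose just before it. get_calibration takes no time and is no camera call; for the wrist camera it gives the pose at the moment of the call.
A pose or a line that the arm cannot do raises robot.IKError and nothing moves.
- robot.job_done(): hands the job in, once; it reports no verdict.
The state is a dict: "time": time; "q": joint angles; "qvel": joint speeds; "joint_torque": joint torques, N m; "tool_pos": TCP position; "tcp_rot": TCP orientation; "ft_force": force on the tool from outside, world axes, zero at the start; "torque": the same for the moment, N m; "gripper_width": finger opening in m.
Only numpy, scipy, OpenCV 4.12 (cv2) and the standard library are available. Lean on these libraries where they do the work, as an engineer would, in place of code of your own. Each camera call takes 0.05 s, during which the arm holds its last target.

TASK

Flip the yellow-knobbed toggle fully over to its green (on) side to switch on the inspection camera, and only then lift the blue lid off the teapot and hold it up in the air in front of the tilted camera: its underside squarely facing the lens, centred on the lens's line of sight, 150 mm from the glass. Finish while still holding the lid there, steady in the gripper and touching nothing else; do not drop the lid, keep the teapot standing where it is, and leave the other tea things alone.

Things in the scene. Friction and masses are not known exactly. Their poses are not given: they have to be found in the camera images.
- toggle (a joint): angle of the toggle lever on the small black switch box, rad: 0 = fully off (leaning to the red dot), 1.0 = fully on against its stop (leaning to the green dot); starts near 0. It has light friction (about 1 N at the ball moves it) and stays where it is left.
- toggle_base: black switch box 70 x 50 x 25 mm (x, y, z), fixed; origin: centre of its underside; its x axis points from the red dot (off) to the green dot (on). The lever's hinge lies along y, 22 mm above the origin; the lever, a 10 mm steel rod, is 80 mm from hinge to ball centre and leans 0.5 rad to -x when off, 0.5 rad to +x when on.
- toggle_tip (a point): centre of the yellow ball, 26 mm in diameter, at the end of the toggle lever (about 92 mm above the trolley top when off or on, 102 mm midway).
- teapot: white ceramic teapot, loose, about 0.8 kg, 136 mm in diameter and 105 mm high to its rim; origin at the centre of its underside, spout to its +x (to 117 mm from the axis), handle to its -x (to 108 mm). The round mouth is 78 mm wide inside.
- lid: blue lid lying loosely on the teapot's mouth, 0.09 to 0.17 kg. Origin: centre of its flat underside, z up through the knob. Plug 64 mm wide from z = 0 to 8 mm (inside the mouth), flange 92 mm wide from 8 to 16 mm (its underside on the rim, 105 mm above the trolley top), dark wooden knob from 16 to 50 mm: an upright flat block 36 mm long in x, 14 mm thick in y (pinch it across y).
- station: fixed inspection station: white base plate 240 x 130 x 12 mm, from x = -70 to +170 mm in its own frame; origin: underside, below the centre of the orange spot (60 mm wide). Its x axis points from spot to camera. A thin steel post 235 mm high stands at x = 155, y = 52 mm; its orange band is at the focus point's height (210 mm).
- focus (a point): the focus point in empty air, 210 mm straight above the orange spot, on the lens's line of sight 150 mm from the glass: where the centre of the lid's underside (the lid's origin) belongs. Axes as station.
- camera: inspection camera fixed on the station, lamp ring 68 mm wide; origin: centre of the lens glass (86 mm in x from the spot, 87 mm above the trolley top); z axis: line of sight out of the lens, up and to the station's -x, 35 degrees off vertical. The lid is shown rightly with its z axis parallel to this one, pointing the same way (knob away from the lens).
- flask: bystander: maroon vacuum flask, 91 mm in diameter, 255 mm high; origin at the centre of its underside.
- mug_a: bystander: glass mug, 80 mm in diameter, 90 mm high, handle to its +y; origin at the centre of its underside.
- mug_b: bystander: second glass mug, same as the first.
- sugar: bystander: amber glass sugar jar, 70 mm in diameter, 100 mm high; origin at the centre of its underside.
- caddy: bystander: green tea caddy with brass lid, 84 x 84 x 120 mm; origin at the centre of its underside.
- stick: bystander: wooden stirring stick 150 x 16 x 6 mm lying along its x axis; origin at the centre of its underside.
Mind the look-alikes: they are no part of the job. What is shaped like the toggle_base but purple is not meant. What is shaped like the lid but purple is not meant.

How it is judged (in metres and radians):
On the way, in this order (a step that is already met when the one before it is completed fails the run):
1. the toggle is flipped fully on while the lid is still on the teapot (value of joint toggle above 0.85 rad and distance of lid from where it was at the start of the episode below 0.03 m), for 0.2 s.
2. the lid is lifted clear of the teapot in the gripper (contact force between the fingers and lid above 0.5 N and contact force between lid and teapot below 0.05 N and distance between lid and teapot above 0.13 m), for 0.2 s.
At the end, for the whole second after the job is handed in: Toggle above 0.85 rad; lid held still in the fingers, its origin within 30 mm of the focus point, its z axis within 0.26 rad of the camera's, underside to the lens, touching neither teapot, station nor switch box; teapot upright, within 40 mm of its start (value of joint toggle above 0.85 rad and distance between lid and focus below 0.03 m and angle between the z axis of lid and the z axis of camera, either way round below 0.26 rad and angle between lid's own z axis and vertical below 1.2 rad and contact force between the fingers and lid above 0.5 N and contact force between lid and teapot below 0.05 N and contact force between lid and station below 0.05 N and contact force between lid and toggle_base below 0.05 N and linear speed of lid below 0.03 m/s and angular speed of lid below 0.2 rad/s and distance of teapot from where it was at the start of the episode below 0.04 m and angle between teapot's own z axis and vertical below 0.15 rad); the arm keeps its last pose, push and grip.
It fails at once if the lid was dropped (height (world z) of lid below 0.06 m).
It fails at once if the teapot was pushed more than 50 mm or tipped (distance of teapot from where it was at the start of the episode above 0.05 m or angle between teapot's own z axis and vertical above 0.3 rad).
It fails at once if another tea thing was moved more than 30 mm (distance of any of flask, mug_a, mug_b, sugar, caddy, stick from where it was at the start of the episode above 0.03 m).
It also fails if it takes over 51 s, if anything falls off the work surface, if the arm or the gripper's body presses on something with over 40 N, if the wrist force passes 120 N, or if a joint passes its speed limit or range.

## Working session

There is one attempt and no reset: what is moved stays moved. The work goes in short steps, each a Python script; the robot and the scene stay as the last script left them, time stands still between calls to the robot, and variables do not carry over. Pictures are saved under pics/ and viewed, and the job is handed in when it is done.

```bash
ls; mkdir -p pics
python3 - <<'E'
from plant import robot
import cv2
for n in ("side","top","wrist"):
    im=robot.grab_frame(n); cv2.imwrite(f"pics/{n}0.png",im)
    print(n,robot.get_calibration(n))
print(robot.observe())
E
```

```text
pics
side {'vertical_fov': 52.84153174432268, 'cx': 255.3365118810661, 'cy': 197.95402192957727, 'rvec': array([ 2.09888773, -0.30595171,  0.19220184]), 'tvec': array([-0.55302453,  0.18874921,  1.51370705])}
top {'vertical_fov': 50.55760724391123, 'cx': 257.8036369810439, 'cy': 194.4986062510353, 'rvec': array([ 2.14878229, -2.13385818,  0.1746353 ]), 'tvec': array([-0.0373082 ,  0.58574391,  1.4194376 ])}
wrist {'vertical_fov': 70.24463632227969, 'cx': 253.6925091197273, 'cy': 190.8822831288828, 'rvec': array([-2.29005495,  1.8206064 ,  0.24178388]), 'tvec': array([-0.60087257, -0.03291909,  0.3792586 ])}
{'time': 0.15, 'q': array([-8.93630764e+01,  5.99002301e+00,  5.53812971e+00,  8.96041490e+01,
        1.60740668e-03,  7.75255435e+01]), 'qvel': array([ 0.07756301, -0.05283436,  0.16129619, -0.04178119, -0.00479634,
        0.03432318]), 'joint_torque': array([ 2.39941888e-03, -5.57358491e+01,  5.04007995e+01,  1.26478309e-02,
       -3.05322910e-04,  1.45612056e-07]), 'tool_pos': array([ 0.13610875, -0.58418098,  0.30331646]), 'tcp_rot': array([-1.79945628e+02, -1.36748397e-02,  1.31113729e+01]), 'ft_force': array([ 0.42604383,  0.36370178, -0.50998121]), 'torque': array([-0.04201371, -0.01288302, -0.0063399 ]), 'gripper_width': 0.08539629328574035}
```

View pics/side0.png

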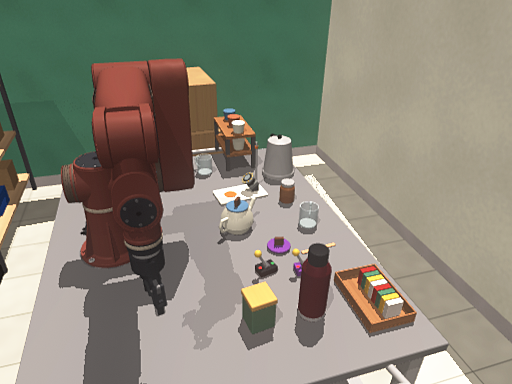

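View pics/top0.png

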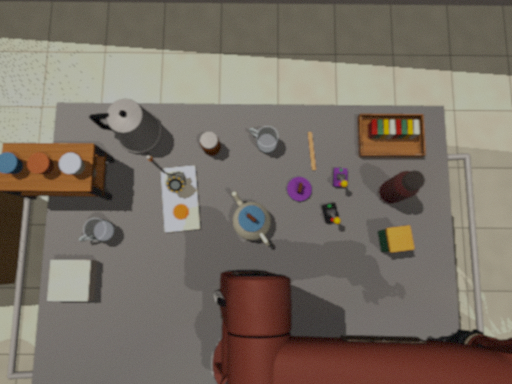

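View pics/wrist0.png

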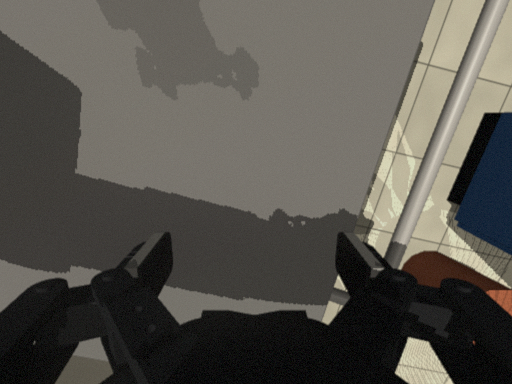

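Side and top show the station (white plate, around top 180,198), the teapot with blue lid (top 252,219), the black switch with yellow ball (top 332,214), and the purple decoys (299,189 and 341,180). I'll enlarge these.

```bash
cat > h.py <<'E'
import numpy as np, cv2
from scipy.spatial.transform import Rotation as R
H=384
def proj(c,P):
    f=H/2/np.tan(np.radians(c['vertical_fov']/2))
    K=np.array([[f,0,c['cx']],[0,f,c['cy']],[0,0,1]])
    return cv2.projectPoints(np.atleast_2d(np.array(P,float)),c['rvec'],c['tvec'],K,None)[0][:,0]
def ray(c,uv):
    f=H/2/np.tan(np.radians(c['vertical_fov']/2))
    M=cv2.Rodrigues(c['rvec'])[0]
    d=M.T@np.array([(uv[0]-c['cx'])/f,(uv[1]-c['cy'])/f,1]); o=-M.T@c['tvec']
    return o,d
def onz(c,uv,z):
    o,d=ray(c,uv); return o+d*(z-o[2])/d[2]
def tri(obs):
    A=np.zeros((3,3));b=np.zeros(3)
    for c,uv in obs:
        o,d=ray(c,uv); d=d/np.linalg.norm(d); M=np.eye(3)-np.outer(d,d); A+=M;b+=M@o
    return np.linalg.solve(A,b)
def crop(im,x0,y0,w,h,s,name):
    o=cv2.resize(im[y0:y0+h,x0:x0+w],None,fx=s,fy=s,interpolation=cv2.INTER_CUBIC)
    for i in range(0,w,10): cv2.putText(o,str(x0+i),(i*s,8),0,.3,(0,255,255),1); cv2.line(o,(i*s,10),(i*s,14),(0,255,255),1)
    for i in range(0,h,10): cv2.putText(o,str(y0+i),(0,i*s+3),0,.3,(0,255,255),1)
    cv2.imwrite(name,o)
E
python3 - <<'E'
from h import *
t=cv2.imread('pics/top0.png'); s=cv2.imread('pics/side0.png')
crop(t,150,160,110,90,7,'pics/t_a.png'); crop(t,250,160,110,90,7,'pics/t_b.png')
crop(s,200,160,130,120,5,'pics/s_a.png')
E
```

```text
(no output)
```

View pics/t_a.png

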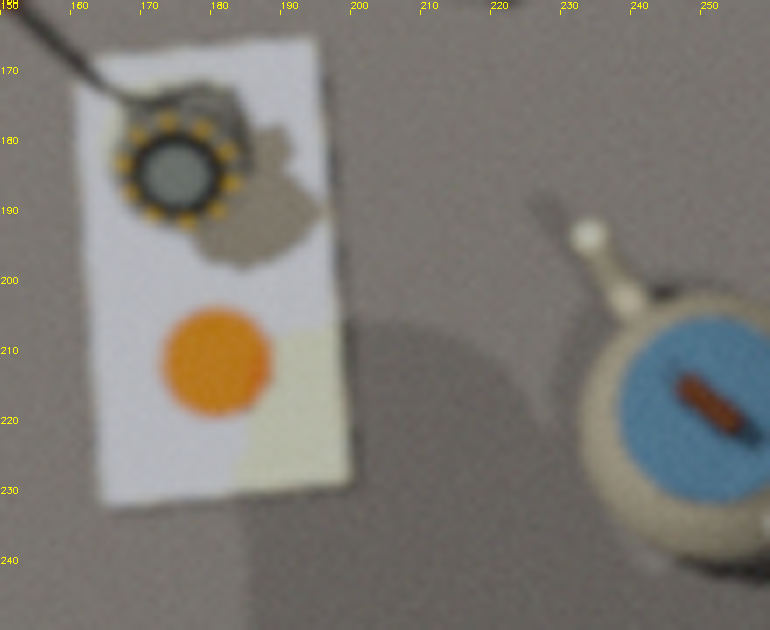

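View pics/t_b.png

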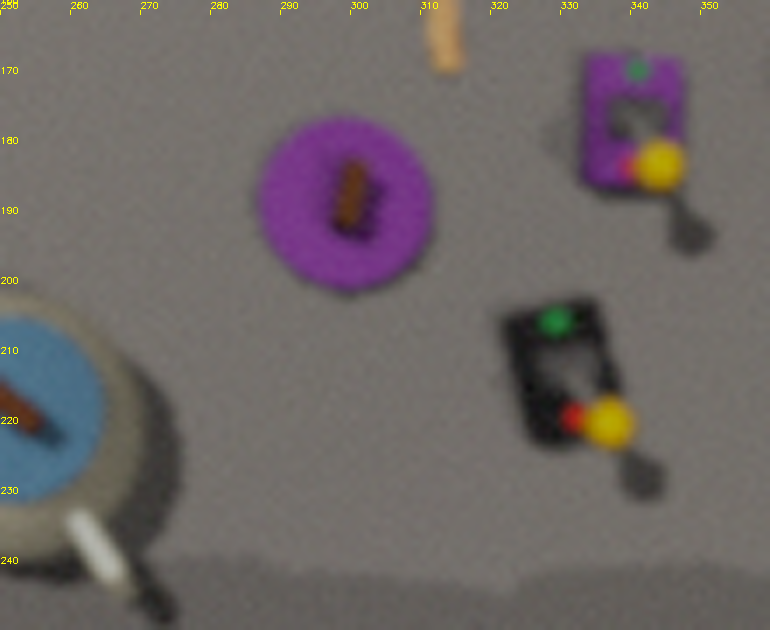

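View pics/s_a.png

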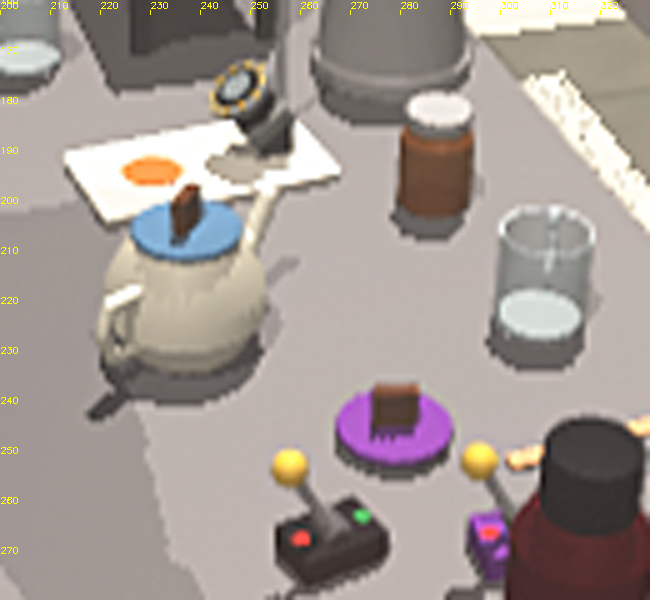

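```bash
cat > m.py <<'E'
from h import *
from plant import robot
T=robot.get_calibration('top'); S=robot.get_calibration('side')
g=lambda uv,z:np.round(onz(T,uv,z),4)
gs=lambda uv,z:np.round(onz(S,uv,z),4)
if __name__=='__main__':
    print('spot',g((181.3,211.5),.012),gs((230.3,194.3),.012))
    print('plate',[g(p,.012) for p in((163,168),(195,165),(199,229),(164.5,232))])
    print('lens',g((175.3,184.5),.087),gs((247.5,177),.087),tri([(T,(175.3,184.5)),(S,(247.5,177))]))
    print('lid flange',g((251.3,218.7),.113),gs((237.5,206),.113))
    print('knob ends',g((248,215.5),.147),g((254.5,220.5),.147))
    print('spout',g((234,194),.1),'handle',g((266,242),.08))
    print('ball',g((336.8,220.5),.092),gs((258,253.5),.092),tri([(T,(336.8,220.5)),(S,(258,253.5))]))
    print('dots red,green',g((331.8,219.5),.025),g((329.3,206),.025),gs((260.5,267.5),.025),gs((272.5,263),.025))
    print('boxcorners',[g(p,.025) for p in((321.5,206.5),(334.5,203.5),(326.5,223))])
    for n,uv in dict(pball=(344.3,184),plid=(299.5,189),caddy=(398,239),flask=(410,182),pbox=(341,178)).items(): print(n,g(uv,.05))
    o=robot.observe(); print(o['time'])
E
python3 m.py
```

```text
spot [0.5263 0.2465 0.012 ] [0.5283 0.2444 0.012 ]
plate [array([0.6888, 0.3205, 0.012 ]), array([0.7012, 0.2017, 0.012 ]), array([0.4628, 0.1798, 0.012 ]), array([0.451 , 0.3047, 0.012 ])]
lens [0.613  0.2571 0.087 ] [0.6166 0.2556 0.087 ] [0.61503486 0.25694872 0.0862188 ]
lid flange [ 0.4917 -0.0113  0.113 ] [ 0.4951 -0.0199  0.113 ]
knob ends [ 0.499  -0.0006  0.147 ] [ 0.4824 -0.0224  0.147 ]
spout [0.5786 0.0497 0.1   ] handle [ 0.4145 -0.0625  0.08  ]
ball [ 0.4896 -0.307   0.092 ] [ 0.4932 -0.3053  0.092 ] [ 0.49101806 -0.30703739  0.09354067]
dots red,green [ 0.4996 -0.3023  0.025 ] [ 0.5489 -0.2943  0.025 ] [ 0.504  -0.3048  0.025 ] [ 0.5533 -0.2937  0.025 ]
boxcorners [array([ 0.5468, -0.2658,  0.025 ]), array([ 0.5582, -0.3135,  0.025 ]), array([ 0.4867, -0.2828,  0.025 ])]
pball [ 0.6262 -0.3457  0.05  ]
plid [ 0.6066 -0.1835  0.05  ]
caddy [ 0.4295 -0.5308  0.05  ]
flask [ 0.6353 -0.5841  0.05  ]
pbox [ 0.6482 -0.3343  0.05  ]
0.15
```

Run:
```python
from h import *
from plant import robot
robot.set_gripper(0.0)
robot.move_pose([0.40,-0.325,0.30],[180,0,12])
c=robot.get_calibration('wrist'); im=robot.grab_frame('wrist'); cv2.imwrite('pics/w1.png',im)
import pickle; pickle.dump(c,open('w1.pkl','wb'))
o=robot.observe(); print(o['time'],o['tool_pos'],o['tcp_rot'],o['gripper_width'],robot.tip_reach,o['ft_force'])
print('pred ball',proj(c,[0.491,-.306,.092]),'red/green',proj(c,[[.502,-.3035,.025],[.551,-.294,.025]]))
```

```text
2.35 [ 0.39952048 -0.32594377  0.29994064] [1.79995757e+02 7.66484527e-03 1.19215916e+01] 0.00020565844701887274 0.0726 [ 0.26588719 -0.81373908 -0.54692978]
pred ball [[251.68526273  87.68566001]] red/green [[251.85753784  83.44203176]
 [252.46376608  36.67527033]]
```

View pics/w1.png

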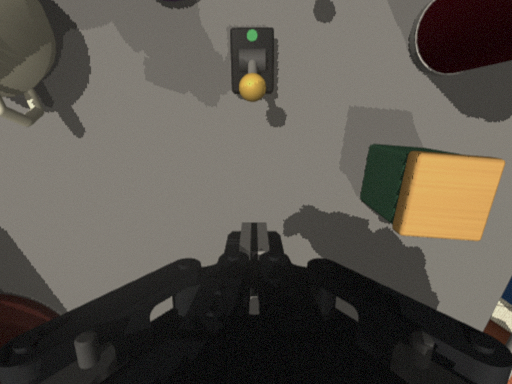

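Wrist picture: ball at (252,87) and green dot at (252,35), matching my predictions to about 1 px; the box is aligned with the tool. I'll push now.

Run:
```python
from h import *
from plant import robot
h=np.array([0.5286,-.298]); u=np.array([np.cos(np.radians(12)),np.sin(np.radians(12))])
p=lambda s,z:[*(h+u*s),z]
print(robot.move_pose(p(-.090,.20),[180,0,12]))
robot.line_to(p(-.090,.155),vel=.1)
print(robot.line_to(p(.017,.155),vel=.06,guard=12))
o=robot.observe(); print(o['time'],(o['tool_pos'][:2]-h)@u,o['ft_force'])
robot.pause(.3); o=robot.observe(); print(o['ft_force'])
cv2.imwrite('pics/s2.png',robot.grab_frame('side'))
s=cv2.imread('pics/s2.png'); crop(s,200,200,130,100,6,'pics/s2c.png')
```

```text
False
True
5.0583 0.012667606163351875 [-2.66394447  0.10315207  1.29188111]
[-2.13345557 -1.46296565  1.79271548]
```

View pics/s2c.png

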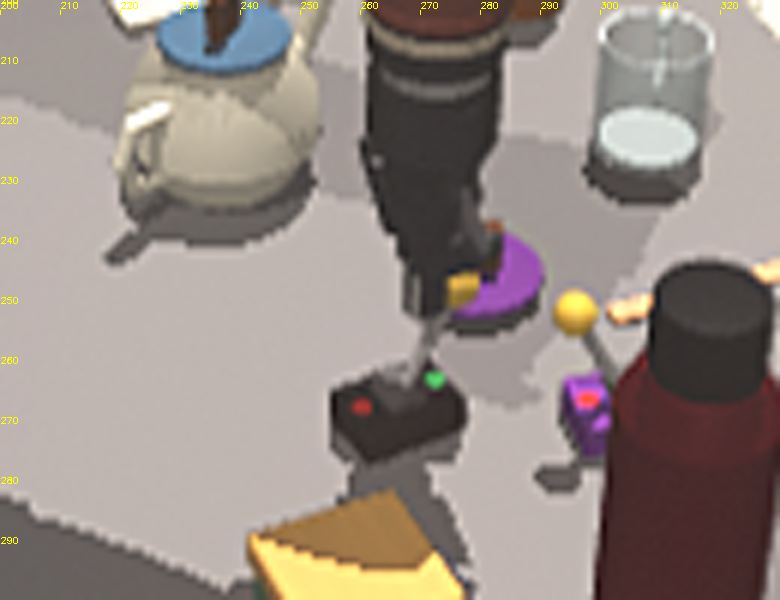

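The lever is over towards green, and the guard tripped at the stop. I'll back off and look at both the toggle and the lid.

Run:
```python
from h import *
from plant import robot
import pickle
h=np.array([0.5286,-.298]); u=np.array([np.cos(np.radians(12)),np.sin(np.radians(12))])
p=lambda s,z:[*(h+u*s),z]
robot.line_to(p(-.03,.155),vel=.15)
robot.line_to(p(-.06,.28),vel=.25)
robot.set_gripper(0.055)
robot.move_pose([.425,-.10,.32],[180,0,52.7])
c=robot.get_calibration('wrist'); im=robot.grab_frame('wrist'); cv2.imwrite('pics/w3.png',im)
pickle.dump(c,open('w3.pkl','wb'))
s=robot.grab_frame('side'); cv2.imwrite('pics/s3.png',s); crop(s,230,220,100,80,6,'pics/s3c.png')
t=robot.grab_frame('top'); cv2.imwrite('pics/t3.png',t)
o=robot.observe(); print(o['time'],o['tool_pos'],o['tcp_rot'],o['q'])
print(proj(c,[[.4925,-.0145,.113],[.499,-.0006,.147],[.4824,-.0224,.147]]))
```

```text
8.1083 [ 0.42520322 -0.10107661  0.31948671] [-1.79949714e+02  1.44997543e-02  5.25561829e+01] [-3.06165999e+01 -2.24393896e+01 -1.87309940e+01  9.37600487e+01
 -8.41916449e-03  9.68272274e+01]
[[253.21889564  68.61416051]
 [249.08798227  41.30868672]
 [249.35318512  77.77531274]]
```

View pics/w3.png

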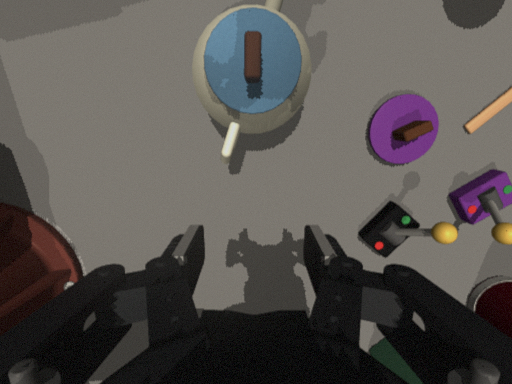

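View pics/s3c.png

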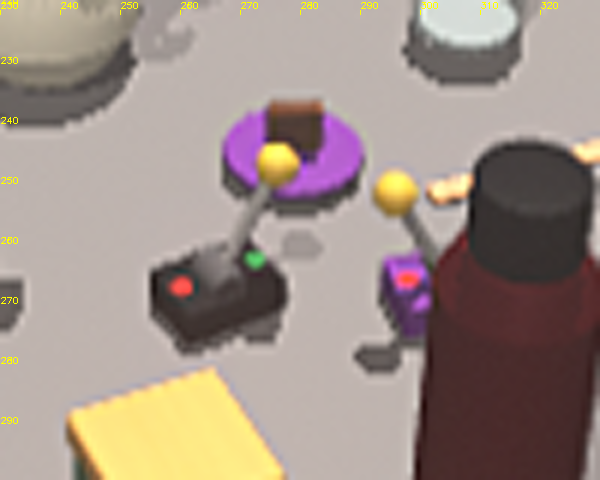

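Run:
```python
from h import *
crop(cv2.imread('pics/w3.png'),180,0,140,110,5,'pics/w3c.png')
crop(cv2.imread('pics/t3.png'),290,180,70,60,9,'pics/t3c.png')
```

```text
(no output)
```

View pics/w3c.png

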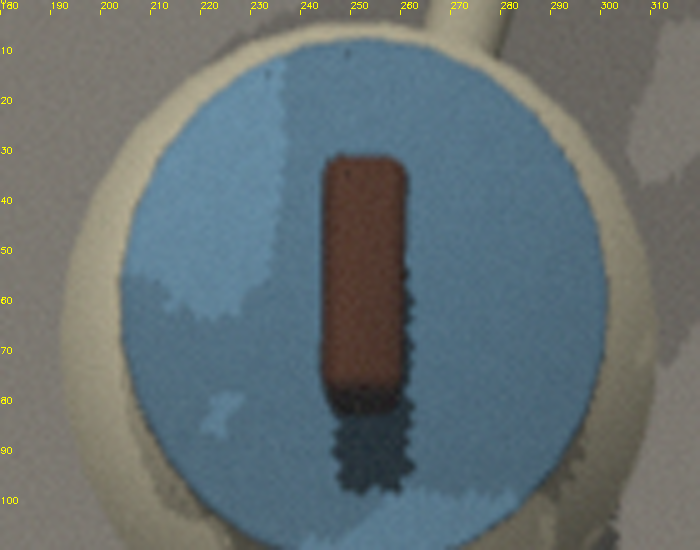

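View pics/t3c.png

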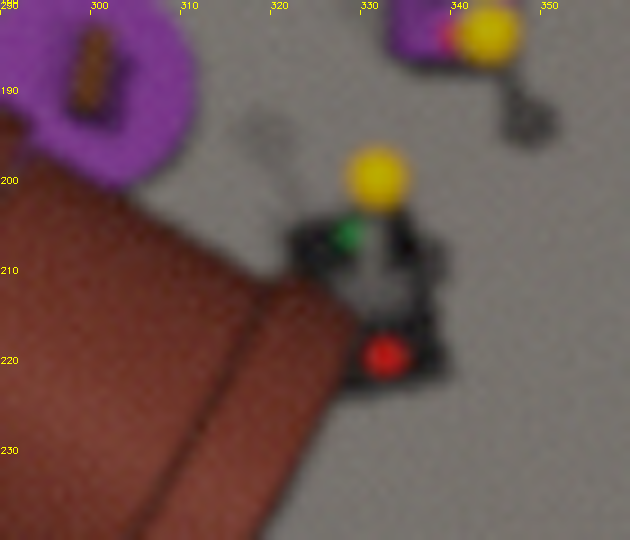

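Run:
```python
from m import *
import pickle
c=pickle.load(open('w3.pkl','rb'))
a=onz(c,(252.8,31),.147);b=onz(c,(251.3,76.5),.147); print('knob',a,b,(a+b)/2,np.degrees(np.arctan2(*(a-b)[1::-1])),np.linalg.norm(a-b))
f=lambda p:onz(c,p,.113)
L,Rr=f((203.5,58)),f((300,58)); print('flange L/R mid',(L+Rr)/2,np.linalg.norm(L-Rr)); print('top edge',f((252,7)),f((252,112)))
bl=tri([(T,(331.5,199.5)),(S,(276,247))]); print('ball',bl)
h=np.array([0.5286,-.298]); u=np.array([np.cos(np.radians(12)),np.sin(np.radians(12))])
print('toggle', np.arctan2((bl[:2]-h)@u,bl[2]-.022)+.5, g((331.5,199.5),.092))
```

```text
knob [0.50590733 0.00347321 0.147     ] [ 0.48429004 -0.02260415  0.147     ] [ 0.49509869 -0.00956547  0.147     ] 50.34235213425662 0.0338723479228791
flange L/R mid [ 0.49698904 -0.0064184   0.113     ] 0.08998484465318445
top edge [0.52258479 0.02646059 0.113     ] [ 0.46765456 -0.04489319  0.113     ]
ball [ 0.56382752 -0.29025676  0.09342935]
toggle 0.9675927865380451 [ 0.563  -0.2902  0.092 ]
```

Toggle measures about 0.97 rad, fully on. The lid is at (0.494, -0.010) with yaw about 50.5°. I'll check that the final pose is reachable, then grasp.

```bash
cat > fin.py <<'E'
from h import *
psi=np.radians(5.3); F=np.array([.5268,.2462,.210])
cz=np.array([-np.sin(np.radians(35))*np.cos(psi),-np.sin(np.radians(35))*np.sin(psi),np.cos(np.radians(35))])
def final(d,a):  # d: TCP distance above lid origin, a: spin
    z=-cz; x=np.array([np.cos(a),np.sin(a),0]); x=x-z*(x@z); x/=np.linalg.norm(x)
    M=np.stack([x,np.cross(z,x),z],1)
    return F+cz*d, R.from_matrix(M).as_euler('xyz',degrees=True)
E
python3 - <<'E'
from fin import *
from plant import robot
for a in range(-180,180,30):
    p,r=final(.093,np.radians(a+5)); q=robot.ik(list(p),list(r)); print(a,np.round(p,3),np.round(r,1),None if q is None else np.round(q,1))
print(robot.ik([.494,-.01,.19],[180,0,50.5]))
E
```

```text
-180 [0.474 0.241 0.286] [ 179.7   35.  -175.1] [ 15.5 -44.9 -44.   56.3  -5.8   8.7]
-150 [0.474 0.241 0.286] [-158.2   28.1 -134.3] [ 15.5 -44.9 -44.   56.3  -5.8 -26.5]
-120 [0.474 0.241 0.286] [-147.7   14.3 -106.1] [ 15.5 -44.9 -44.   56.3  -5.8 -56.1]
-90 [0.474 0.241 0.286] [-1.45e+02  1.00e-01 -8.49e+01] [ 15.5 -44.9 -44.   56.3  -5.8 -81.4]
-60 [0.474 0.241 0.286] [-147.6  -14.1  -63.8] [  15.5  -44.9  -44.    56.3   -5.8 -106.7]
-30 [0.474 0.241 0.286] [-157.9  -27.8  -35.8] [  15.5  -44.9  -44.    56.3   -5.8 -136.1]
0 [0.474 0.241 0.286] [-179.7  -35.     4.9] [  15.5  -44.9  -44.    56.3   -5.8 -171.3]
30 [0.474 0.241 0.286] [158.2 -28.1  45.7] [ 15.5 -44.9 -44.   56.3  -5.8 153.5]
60 [0.474 0.241 0.286] [147.7 -14.3  73.9] [ 15.5 -44.9 -44.   56.3  -5.8 123.9]
90 [0.474 0.241 0.286] [ 1.45e+02 -1.00e-01  9.51e+01] [ 15.5 -44.9 -44.   56.3  -5.8  98.6]
120 [0.474 0.241 0.286] [147.6  14.1 116.2] [ 15.5 -44.9 -44.   56.3  -5.8  73.3]
150 [0.474 0.241 0.286] [157.9  27.8 144.2] [ 15.5 -44.9 -44.   56.3  -5.8  43.9]
[-16.36592513 -12.25601575 -23.87653783  78.37947792   0.
 113.13407487]
```

Run:
```python
from h import *
from plant import robot
robot.move_pose([.494,-.010,.28],[180,0,50.5])
robot.line_to([.494,-.010,.191],vel=.1,guard=10)
o=robot.observe(); print(o['time'],o['tool_pos'],o['ft_force'])
robot.set_gripper(0.0)
o=robot.observe(); print(o['time'],o['tool_pos'],o['gripper_width'],o['ft_force'])
s=robot.grab_frame('side'); crop(s,180,150,130,100,6,'pics/s4c.png')
cv2.imwrite('pics/w4.png',robot.grab_frame('wrist'))
```

```text
9.7 [ 0.49436854 -0.01014753  0.19176408] [1.28551726 0.42434578 0.2893044 ]
10.15 [ 0.49419988 -0.01001912  0.19146463] 0.012869820568399791 [-0.63655095  1.40373885  3.19393051]
```

View pics/s4c.png

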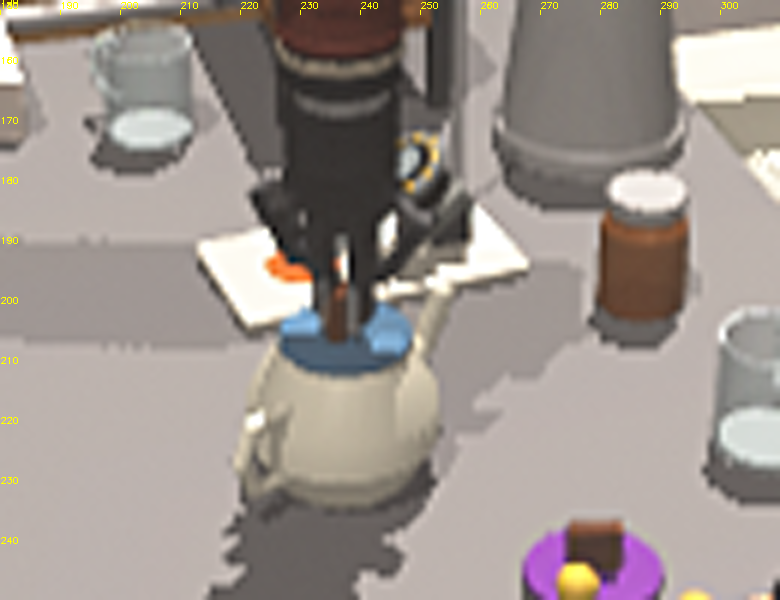

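View pics/w4.png

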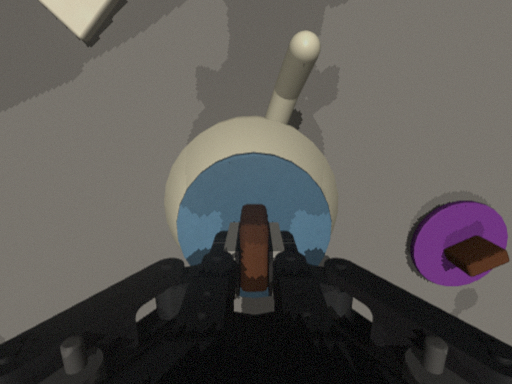

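Gripped squarely across the knob (width about 13 mm). Lifting.

Run:
```python
from fin import *
from plant import robot
robot.line_to([.494,-.010,.33],vel=.12)
robot.pause(.4)
o=robot.observe(); print(o['time'],o['tool_pos'],o['gripper_width'],o['ft_force'])
p,r=final(.0945,np.radians(95))
# intermediate: higher and short of the focus
print(robot.ik(list(p),list(r)))
p2=p+cz*.03+np.array([0,0,.02]); print(p2,robot.ik(list(p2),list(r)))
s=robot.grab_frame('side'); cv2.imwrite('pics/s5.png',s)
```

```text
11.9583 [ 0.49394543 -0.00999287  0.32985418] 0.013266419231098916 [-0.2998933   0.1913071  -0.45282434]
[ 15.48467606 -45.0005813  -43.9122509   56.51471644  -5.8209837
  98.61744964]
[0.45569503 0.23960379 0.33198443] [ 15.95151986 -46.91762937 -40.29510911  62.08900182  -6.08576753
  99.00402508]
```

View pics/s5.png

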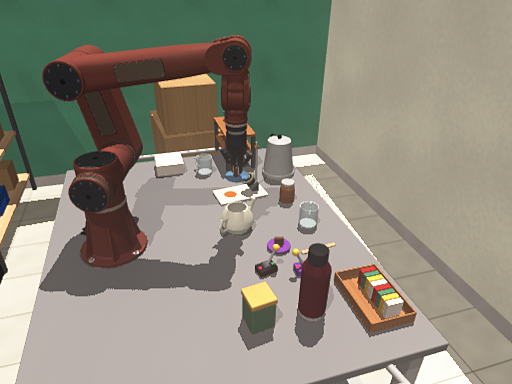

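Run:
```python
from fin import *
from plant import robot
p,r=final(.0945,np.radians(95))
robot.line_to([.47,.12,.34],vel=.15)
robot.line_to(list(p+cz*.02),vel=.12,rotation=list(r))
robot.line_to(list(p),vel=.05)
robot.pause(.5)
o=robot.observe(); print(o['time'],o['tool_pos'],p,o['tcp_rot'],r,o['gripper_width'],o['ft_force'])
for n in('side','top','wrist'): cv2.imwrite(f'pics/{n}6.png',robot.grab_frame(n))
c=robot.get_calibration('wrist'); import pickle; pickle.dump(c,open('w6.pkl','wb'))
crop(cv2.imread('pics/side6.png'),190,130,110,100,6,'pics/s6c.png'); crop(cv2.imread('pics/top6.png'),130,140,140,110,5,'pics/t6c.png')
```

```text
15.2917 [0.47280987 0.24122533 0.28751503] [0.47282876 0.24119324 0.28740987] [ 1.44991777e+02 -1.42679922e-01  9.51025897e+01] [ 1.45000248e+02 -1.40954027e-01  9.50986960e+01] 0.01327083393565775 [ 0.12652555 -0.3791279  -0.95287257]
```

View pics/s6c.png

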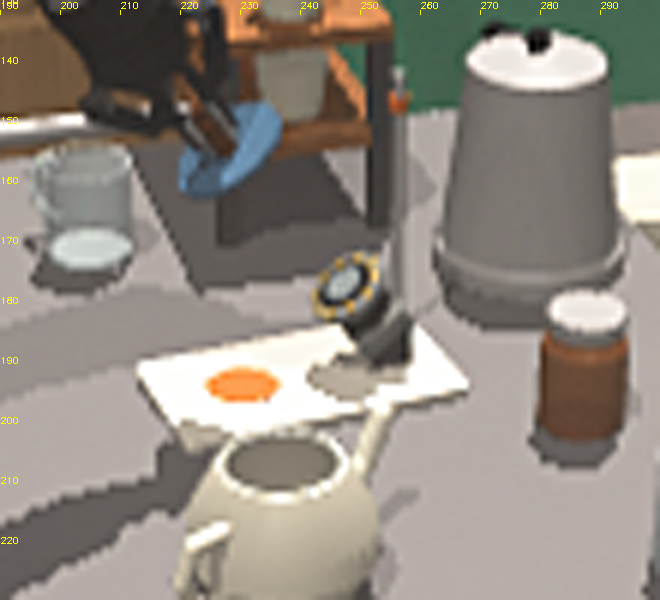

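View pics/t6c.png

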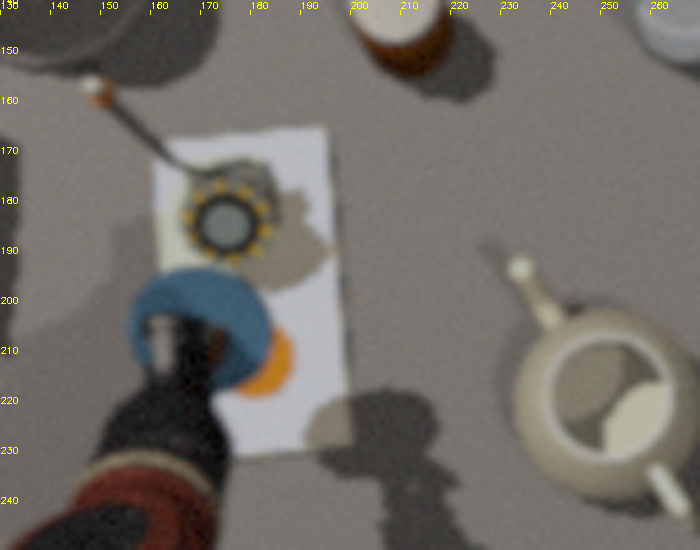

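View pics/wrist6.png

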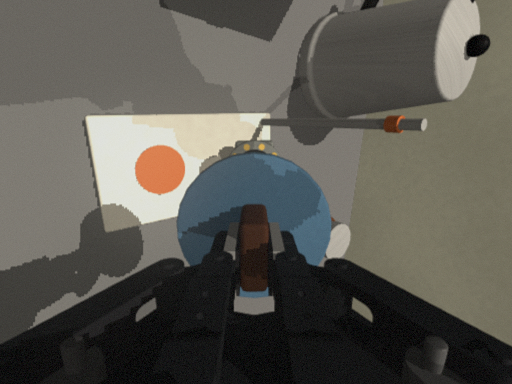

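The wrist view of lid and fingers is the same as at grasp, so nothing slipped. I'll check the expected lid and post band outlines against the fixed cameras.

Run:
```python
from fin import *
from m import T,S
e1=np.cross(cz,[0,1,0]);e1/=np.linalg.norm(e1);e2=np.cross(cz,e1)
t=np.linspace(0,2*np.pi,60)
xs=np.array([np.cos(psi),np.sin(psi),0]);ys=np.array([-np.sin(psi),np.cos(psi),0])
band=F*[1,1,0]+xs*.155+ys*.052+[0,0,.21]
lens=F*[1,1,0]+xs*.086+[0,0,.087]
for n,c,b in(('side',S,(190,130,110,100,6)),('top',T,(130,140,140,110,5))):
    im=cv2.imread(f'pics/{n}6.png'); x0,y0,w,h,s=b
    o=cv2.resize(im[y0:y0+h,x0:x0+w],None,fx=s,fy=s,interpolation=cv2.INTER_CUBIC)
    tr=lambda P:np.int32((proj(c,P)-[x0,y0]+.5)*s)
    for z,col in((.016,(0,255,255)),(.008,(0,255,0))):
        P=F+cz*z+.046*(np.outer(np.cos(t),e1)+np.outer(np.sin(t),e2)); cv2.polylines(o,[tr(P)],True,col,1)
    for q in (band,lens): cv2.drawMarker(o,tuple(int(v) for v in tr(q)[0]),(255,0,255),0,14,1)
    cv2.imwrite(f'pics/{n}7.png',o)
```

```text
(no output)
```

View pics/side7.png

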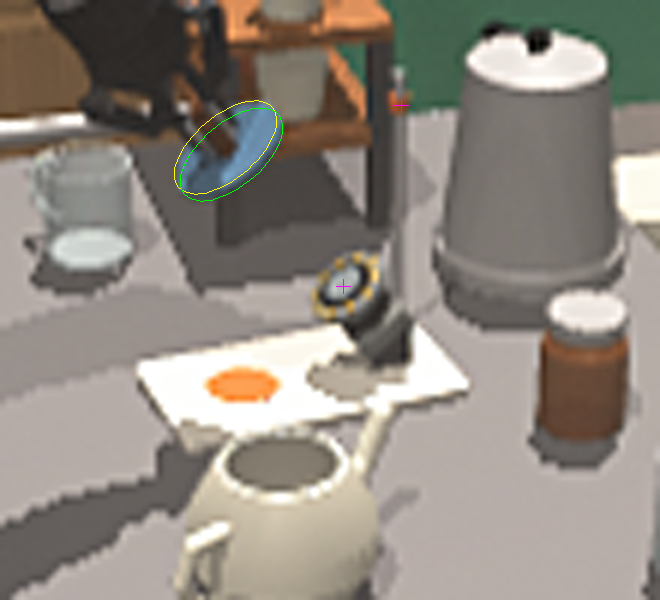

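View pics/top7.png

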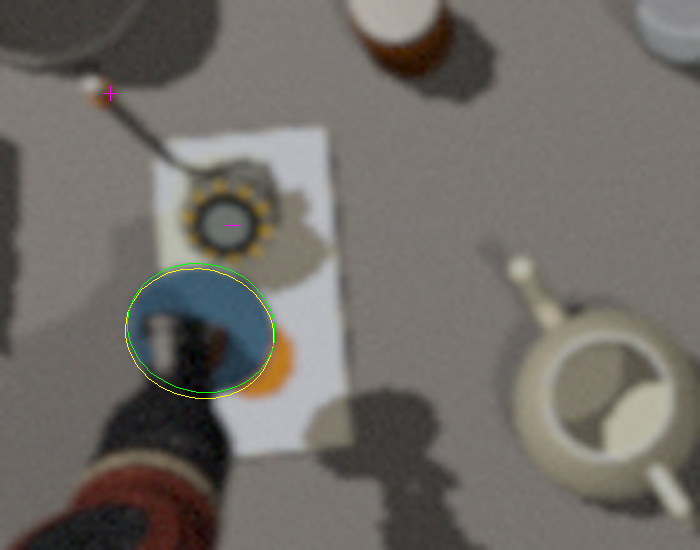

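The lid matches its expected outline within about 1 px (3 mm) in both views, and the post band and lens line up to within a couple of pixels. Handing in.

Run:
```python
from plant import robot
o=robot.observe(); print(o['time'],o['gripper_width'],abs(o['qvel']).max())
robot.job_done()
```

```text
15.4417 0.012647564009710921 0.06826306652397901
the job is handed in; nothing more can be done
```

I flipped the toggle to green, then lifted the blue lid by its knob. I handed the job in at 15.4 s with the lid held at the focus point, its underside facing the lens; no verdict is reported.

- **Toggle:** it measured about 0.97 rad from the top and side pictures after I backed off, and I did not go near it again.
- **Lid position:** its outline matched the expected focus pose to about 1 px (3 mm) in both fixed views.
- **Grip:** the wrist view showed the lid as it was at the grasp, so no slip. The fingers were at about 13 mm on the knob and the arm was still.
- **Teapot:** it stood where it was, and nothing else appeared to have moved.
- **Disagreements:** the station's heading came out between about 4° and 7° depending on which edges I used; I used 5.3°. My predicted post band and lens centre were up to about 2 px off in the top view, which is well within the 30 mm allowed.

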